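# Count along the rack and shelve the jar

## Robot

A 6-joint arm with a two-finger parallel gripper is mounted at the origin on the work surface. World frame = base frame: x ahead of the robot, y to its left, z up, the work surface at z = 0. Lengths are in m, angles in rad, forces in N, time in s.
With the tool pointing down it reaches from about 0.35 to 0.875 m from the base axis. Payload 15.5 kg.
Tool frame: the origin (TCP) lies midway between the tips of the shut fingers; the grasp point (between the pads) lies 19 mm behind it; z points along the fingers, x is the direction in which the jaws open and shut, and the axes are right-handed (so a half turn about z gives the same grasp; the last joint's range is limited). The gripper opens to 85 mm and grips with 20 to 120 N. Pads are 22 mm wide; open, the fingers measure 114 mm over their backs; the gripper's body (76 mm by 85 mm) begins 54 mm behind the grasp point. The pads swing forward as they close: fully open they stand 13 mm farther back than shut.
Start: joints at [1.181, 0.494, 1.345, -0, 1.302, -0.096], TCP at [0.182, 0.598, 0.204] pointing down, gripper open.
Joint ranges: [-2.91, 2.91], [-0.82, 2.16], [0.22, 2.67], [-1.22, 4.37], [0.12, 2.79], [-3.08, 3.08]. Speed limits (rad/s): [1.89, 1.89, 2.57, 3.01, 3.01, 3.01].

## Interface

Orientations are given as [roll, pitch, yaw] about the fixed x, y, z axes, in that order (R = Rz(yaw) Ry(pitch) Rx(roll)).
In Python, from bench import manip, snapshot, cut_out gives the robot as it stands.
- The arm moves only by the tool drive_tool, never from a script. Its argument "plan" is a list of rows, each a list of 3 entries, a list of its own where there are three numbers: the turn, a rotation vector about the tool's x, y, z in rad, then the shift along the tool's x, y, z in cm, then the gripper's target within -1 to 1 (shut at 1, half-way at 0, fully open at -1). A call has exactly 5 rows; each row is the pose to reach, as a shift and turn from the pose measured when the call began, along the tool's axes at that moment; what a row does not reach only later rows make up. A row lasts 1/10 s, in which the tool goes at most 50 mm and 8.59 degrees, less where a joint would pass 70% of its speed; a pose out of reach is approached as far as the arm can. A call with a gripper value outside its range is refused whole. The fingers move at their own pace and stop on an object; "force" is the grip in N (left out, the last holds). Time passes only in rows, so rows that repeat a pose let the fingers close, or fill a call up. It gives the time, the measured TCP pose, the force and the opening at its end, in the units of the state.
- manip.state(): the state, without advancing time (a new reading comes with each control period).
- snapshot(name): name is "scene" or "top" or "wrist"; returns a dict with "color" (480x640x3 uint8, red, green, blue), "intrinsics" (3x3 intrinsics, pixels), "R" (3x3) and "t" (3): a world point X has camera coordinates R X + t; the wrist camera has in their place "tool_from_camera" (4x4, takes a point from camera to tool coordinates, whose origin is the TCP and whose axes are the tool frame's). Camera axes: x right, y down, z forward; pixel columns grow to the right and rows downward; lengths in m; the calibration is good to about 2 mm. A picture is of the moment at which its call begins: read the wrist's pose just before it. There is no depth.
- manip.hand_in(): hands the job in, once; it reports no verdict.
Trained networks look in a picture, given as the dict that the camera call returned (one of the last four; its "shot" number tells which), for a name from the list of things; names that differ only in an ending like _2 or _b are one class to them, and where a whole thing is asked for, a point or a joint stands for the part that bears it (a point fixed in the world has none). Each returns a list of dicts, best first, with "confidence" (0 to 1); they miss things now and then, are a little off and sometimes report something else, mostly with a low value. They report only what shows in the picture. A call takes as long as a camera call. They do not tell look-alikes from the thing itself.
- cut_out(picture, thing): "mask" (480x640 bool, what is visible of it) and "box" ([centre column, centre row, width, height] in pixels, round what is visible of it).
The state is a dict: "clock": time; "q": joint angles; "joint_vel": joint speeds; "tau": joint torques, N m; "ee_pos": TCP position; "ee_rot": TCP orientation; "force": force on the tool from outside, world axes, zero at the start; "moment": the same for the moment, N m; "width": finger opening in m.
Only numpy, scipy, OpenCV 4.12 (cv2) and the standard library are available. Lean on these libraries where they do the work, as an engineer would, in place of code of your own. Each camera call takes 0.05 s, during which the arm holds its last target.

## Task

A jar stands on the counter in front of the wooden jar rack. With a fingertip, count along the top of the rack's back rail, starting from the end whose post carries a ball: touch the rail behind the first gap, then the second, then the third. Then, without gripping or lifting it, gently push the jar along the counter into that third gap, upright and all the way back against the rail, leave the other jars, the bottle and the carton where they are, and move clear.

Things in the scene. Friction and masses are not known exactly. Their poses are not given: they have to be found in the camera images.
- rack: Fixed dark wooden rack, no floor, open above and to the robot (-x). Seven dividers 6 mm thick, 14 high, 85 long make six gaps 60 mm wide, centred at y = +165, +99, +33, -33, -99, -165 mm; mouths at x = -85 mm. The back rail, a board 18 mm thick, 60 high, closes their far ends. Origin: on the counter below the middle of the rail's front face; x points into the gaps, y along the rail to the robot's left.
- rail1: Section of the back rail's top behind the gap that is number 1 from the robot's left (+y) (not necessarily from the ball end): 61 mm long along y, 18 mm wide, 8 mm high, rigid; 5 mm wide grooves part it from its neighbours. Origin at the centre of its underside, 52 mm above the counter; its flat top is at 60 mm. Axes as the rack's.
- rail2: Section of the back rail's top behind the gap that is number 2 from the robot's left (+y) (not necessarily from the ball end): 61 mm long along y, 18 mm wide, 8 mm high, rigid; 5 mm wide grooves part it from its neighbours. Origin at the centre of its underside, 52 mm above the counter; its flat top is at 60 mm. Axes as the rack's.
- rail3: Section of the back rail's top behind the gap that is number 3 from the robot's left (+y) (not necessarily from the ball end): 61 mm long along y, 18 mm wide, 8 mm high, rigid; 5 mm wide grooves part it from its neighbours. Origin at the centre of its underside, 52 mm above the counter; its flat top is at 60 mm. Axes as the rack's.
- rail4: Section of the back rail's top behind the gap that is number 4 from the robot's left (+y) (not necessarily from the ball end): 61 mm long along y, 18 mm wide, 8 mm high, rigid; 5 mm wide grooves part it from its neighbours. Origin at the centre of its underside, 52 mm above the counter; its flat top is at 60 mm. Axes as the rack's.
- rail5: Section of the back rail's top behind the gap that is number 5 from the robot's left (+y) (not necessarily from the ball end): 61 mm long along y, 18 mm wide, 8 mm high, rigid; 5 mm wide grooves part it from its neighbours. Origin at the centre of its underside, 52 mm above the counter; its flat top is at 60 mm. Axes as the rack's.
- rail6: Section of the back rail's top behind the gap that is number 6 from the robot's left (+y) (not necessarily from the ball end): 61 mm long along y, 18 mm wide, 8 mm high, rigid; 5 mm wide grooves part it from its neighbours. Origin at the centre of its underside, 52 mm above the counter; its flat top is at 60 mm. Axes as the rack's.
- post_ball: Fixed end post of the rail, 24 x 20 mm and 62 mm high, with a 28 mm wooden ball on it, 94 mm high in all: the end to count from. Stands at either end of the rail (y = +210 or -210 mm in the rack's frame). Origin at the centre of its underside.
- post_flat: The end post at the other end of the rail, same size but with a flat square cap, 68 mm high in all. Origin at the centre of its underside.
- jar: Squat glass jar with a metal screw lid, 48 mm diameter up to 36 mm, lid 45 mm diameter, 48 mm tall in all, 0.1 to 0.2 kg; origin at the centre of its underside. Fully home in a gap its centre is at x = -24 mm of the rack. It is the one outside the rack, 123 to 150 mm in front of the rail's front face, loose on the counter.
- stock_a: Squat glass jar with a metal screw lid, 48 mm diameter up to 36 mm, lid 45 mm diameter, 48 mm tall in all, 0.1 to 0.2 kg; origin at the centre of its underside. Loose; stands in the second gap from the robot's left near the rail; leave it.
- stock_b: Squat glass jar with a metal screw lid, 48 mm diameter up to 36 mm, lid 45 mm diameter, 48 mm tall in all, 0.1 to 0.2 kg; origin at the centre of its underside. Loose; stands in the second gap from the robot's right near the rail; leave it.
- bottle: Loose glass bottle, 52 mm diameter, 150 mm tall, standing beyond the right (-y) end of the rack; origin at the centre of its underside; leave it.
- carton: Loose white paper carton with a brown band, 50 x 70 mm and 90 mm tall, standing beyond the left (+y) end of the rack; origin at the centre of its underside; leave it.
Mind the look-alikes: they are no part of the job. Leave any green look-alike of the jar alone.

How it is judged:
By the outcome, as a careful person would: the job done as asked, in the order asked, and still so for the second after the job is handed in, with the robot touching nothing.
It also fails if it takes over 67 s, if anything falls off the work surface, if the arm or the gripper's body presses on something with over 40 N, if the wrist force passes 120 N, or if a joint passes its speed limit or range.

## Working session

There is one attempt and no reset: what is moved stays moved. The work goes in short steps, Python scripts to look and compute and a tool call to move; the robot and the scene stay as the last step left them, time stands still between calls to the robot, and variables do not carry over. Pictures are saved under pics/ and viewed, and the job is handed in when it is done.

Besides the shell and the picture viewer there is one more tool, called as name([rows], argument=value, ...), one row to a line, values as JSON. drive_tool: Moves the arm, as the interface text tells. Its arguments: {"type":"object","properties":{"plan":{"type":"array"},"force":{"type":"number"}},"required":["plan"]}

```bash
ls; mkdir -p pics; python3 - <<'E'
from bench import manip, snapshot, cut_out
import cv2, pickle
s=manip.state(); print(s)
for n in ["scene","top"]:
    p=snapshot(n); cv2.imwrite(f"pics/{n}0.png",p["color"][:,:,::-1]); pickle.dump(p,open(f"{n}0.pkl","wb"))
    print(n,{k:v for k,v in p.items() if k!="color"})
    for t in ["jar","stock_a","post_ball","post_flat","rack","rail1","bottle","carton"]:
        try: print(t,[(round(d["confidence"],2),[round(float(x),1) for x in d["box"]]) for d in cut_out(p,t)])
        except Exception as e: print(t,e)
print(manip.state()["clock"])
E
```

```text
pics
{'clock': 0.0, 'q': array([ 1.18049796e+00,  4.94219041e-01,  1.34615606e+00,  2.74226143e-06,
        1.30248880e+00, -9.54860773e-02]), 'joint_vel': array([-0.00173078, -0.00010028,  0.00160184,  0.00037385, -0.00146096,
       -0.0006752 ]), 'tau': array([ 7.40034466e-04, -8.82147503e+01, -3.83863235e+01, -1.68663878e-04,
        1.00552087e-02, -1.27294929e-04]), 'ee_pos': array([0.18143312, 0.59766309, 0.20366953]), 'ee_rot': array([-3.14146882e+00,  1.26520054e-03,  1.27598338e+00]), 'force': array([0.10317204, 0.0077295 , 0.05738441]), 'moment': array([-0.02986059,  0.00214198, -0.00316116]), 'width': 0.08552616656653889}
scene {'intrinsics': array([[596.36044497,   0.        , 320.15475703],
       [  0.        , 596.36044497, 240.13921808],
       [  0.        ,   0.        ,   1.        ]]), 'R': array([[ 0.58752014,  0.8090988 , -0.01338733],
       [ 0.49854847, -0.37494864, -0.78157722],
       [-0.63739275,  0.45251812, -0.62366484]]), 't': array([-0.31573158, -0.21929744,  1.44228723]), 'shot': 1}
jar [(0.93, [238.6, 239.9, 23.8, 35.0]), (0.56, [269.2, 261.4, 28.7
[... 975 characters left out ...]
364.2, 319.5, 17.7, 22.7]), (0.76, [360.4, 281.4, 19.9, 19.8]), (0.58, [439.6, 221.6, 33.0, 23.8])]
stock_a [(0.94, [264.4, 239.8, 18.9, 18.3]), (0.79, [351.8, 234.0, 22.5, 21.4])]
post_ball [(0.73, [210.2, 224.2, 18.1, 9.4])]
post_flat [(0.67, [399.9, 214.3, 10.8, 15.2])]
rack [(0.81, [307.6, 237.9, 180.9, 55.8])]
rail1 [(0.79, [319.4, 217.4, 27.5, 12.1]), (0.77, [348.4, 215.8, 22.9, 9.3]), (0.57, [231.8, 223.9, 26.5, 12.0]), (0.56, [259.5, 221.8, 32.3, 7.1]), (0.56, [381.2, 213.2, 27.4, 10.6]), (0.5, [291.4, 218.7, 25.7, 10.4]), (0.35, [211.7, 224.3, 15.8, 12.6])]
bottle [(0.59, [439.3, 219.4, 27.0, 25.1])]
carton [(0.85, [171.6, 212.5, 49.4, 32.0]), (0.69, [209.8, 225.2, 19.8, 15.7])]
0.9
```

View pics/scene0.png

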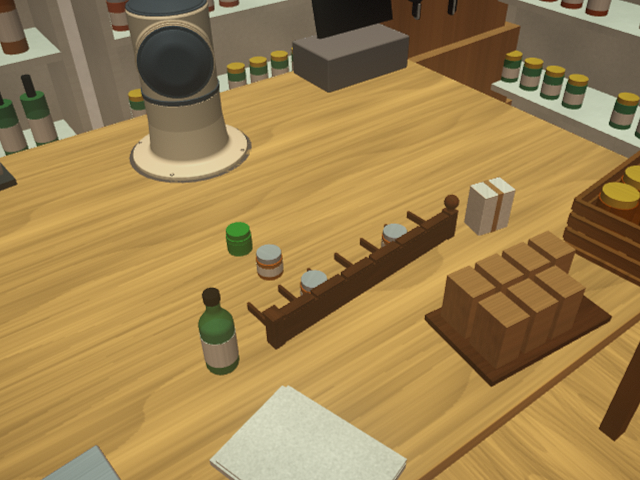

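```bash
python3 -c "
import cv2
a=cv2.imread('pics/top0.png')[180:360,130:490]; cv2.imwrite('pics/top0c.png',cv2.resize(a,None,fx=2.2,fy=2.2,interpolation=cv2.INTER_CUBIC))
a=cv2.imread('pics/scene0.png')[170:380,190:520]; cv2.imwrite('pics/scene0c.png',cv2.resize(a,None,fx=2.4,fy=2.4,interpolation=cv2.INTER_CUBIC))
"
```

```text
(no output)
```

View pics/top0c.png

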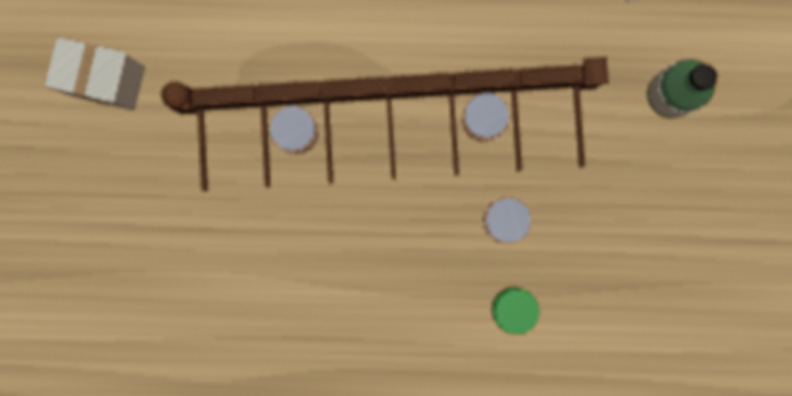

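View pics/scene0c.png

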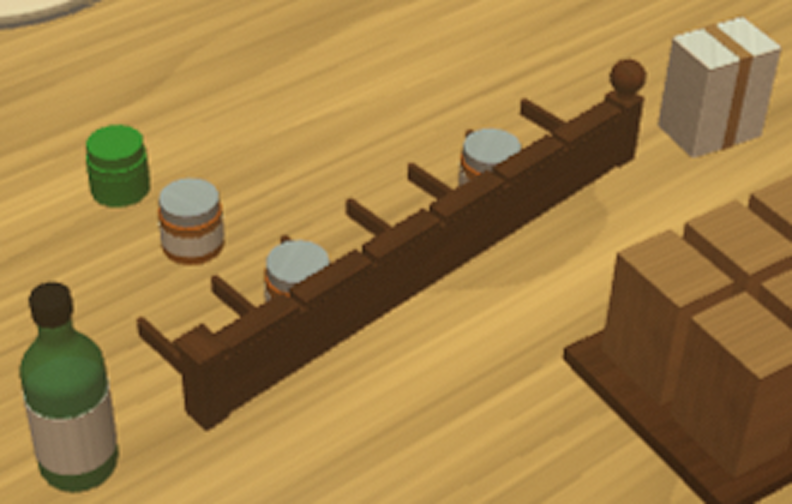

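```bash
cat > h.py <<'E'
import numpy as np, cv2, pickle
from scipy.optimize import least_squares
from scipy.spatial.transform import Rotation as Ro
def proj(p,X):
    X=np.atleast_2d(X); c=X@p["R"].T+p["t"]; u=c@p["intrinsics"].T; return u[:,:2]/u[:,2:]
def back(p,uv,z):
    K=p["intrinsics"]; d=np.linalg.inv(K)@np.array([uv[0],uv[1],1.]); d=p["R"].T@d; o=-p["R"].T@p["t"]
    return o+d*(z-o[2])/d[2]
def w(pose,X):
    x,y,a=pose; X=np.atleast_2d(X); c,s=np.cos(a),np.sin(a)
    return np.c_[x+c*X[:,0]-s*X[:,1], y+s*X[:,0]+c*X[:,1], X[:,2]]
E
python3 - <<'E'
from h import *
pt=pickle.load(open("top0.pkl","rb")); ps=pickle.load(open("scene0.pkl","rb"))
ct=lambda u,v:(130+u/2.2,180+v/2.2)
cs=lambda u,v:(190+u/2.4,170+v/2.4)
ys=[.198,.132,.066,0,-.066,-.132,-.198]
ob=[(-.085,y,.012) for y in ys]+[(.009,.21,.080)]
ut=[ct(*c) for c in [(205,188),(267,185),(331,181),(393,177),(457,173),(519,168),(582,164),(176,96)]]
# rail joints, back top edge seen in scene (grooves at y=+-132.. x=.018 z .060)
os_=[(.009,.21,.080),(.018,.132,.056),(.018,.066,.056),(.018,0,.056),(.018,-.066,.056),(.018,-.132,.056)]
us=[cs(*c) for c in [(627,76),(565,143),(500,181),(436,223),(370,262),(303,303)]]
for name,l in [("top",[(pt,ob,ut)]),("scene",[(ps,os_,us)]),("both",[(pt,ob,ut),(ps,os_,us)])]:
    f=lambda q:np.concatenate([(proj(p,w(q,o))-np.array(u)).ravel() for p,o,u in l])
    r=least_squares(f,[.6,0,0],loss="soft_l1"); print(name,r.x,np.round(f(r.x),1))
q=r.x; np.save("rack.npy",q)
from bench import manip,snapshot,cut_out
for n,p in (("top",pt),("scene",ps)):
    a=p["color"][:,:,::-1].copy(); a=cv2.resize(a,None,fx=4,fy=4,interpolation=cv2.INTER_CUBIC)
    L=[((-.085,y,.014),(0,y,.014)) for y in ys]+[((0,-.198,.06),(0,.198,.06)),((.018,-.198,.06),(.018,.198,.06))]+[((0,y,.06),(.018,y,.06)) for y in ys]
    for A,B in L:
        u,v=proj(p,w(q,[A,B]))*4
        cv2.line(a,tuple(int(k) for k in u),tuple(int(k) for k in v),(255,255,0),1)
    u0,v0=(185,190) if n=="top" else (230,190)
    a=a[v0*4:v0*4+600,u0*4:u0*4+960]; cv2.imwrite(f"pics/fit_{n}.png",cv2.resize(a,(800,500)))
E
```

```text
top [0.61866152 0.04085566 0.08899364] [-0.5  0.8  0.1  0.2 -0.2  0.1  0.4 -0.1 -0.  -0.2  0.5  0.1  0.4  0.
 -0.7 -1.4]
scene [0.61582364 0.04158696 0.07473413] [-0.6 -0.2 -0.5  1.   1.4  0.2  1.3 -1.3  0.2 -0.5 -2.4  0.6]
both [0.61796109 0.04088858 0.08719536] [-0.6  1.   0.   0.4 -0.3  0.3  0.3  0.3 -0.1  0.2  0.4  0.6  0.4  0.5
 -0.8 -1.2 -1.1 -0.2 -0.5  1.2  1.7  0.7  1.9 -0.6  1.1  0.5 -1.2  2. ]
```

View pics/fit_top.png

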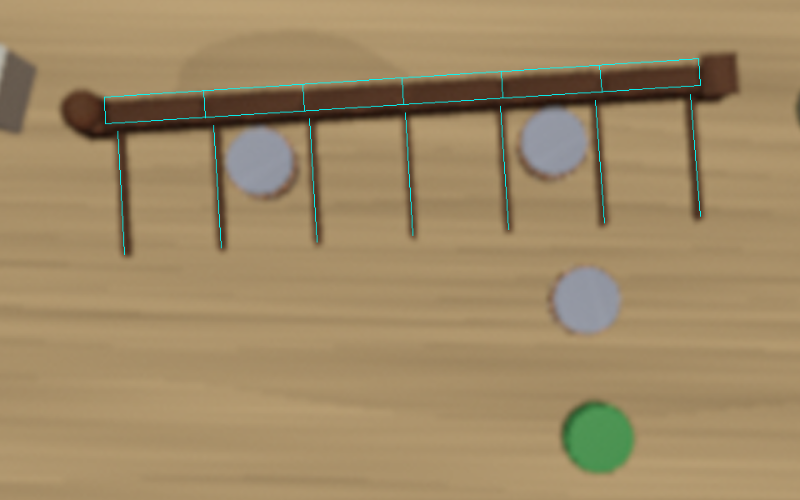

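View pics/fit_scene.png

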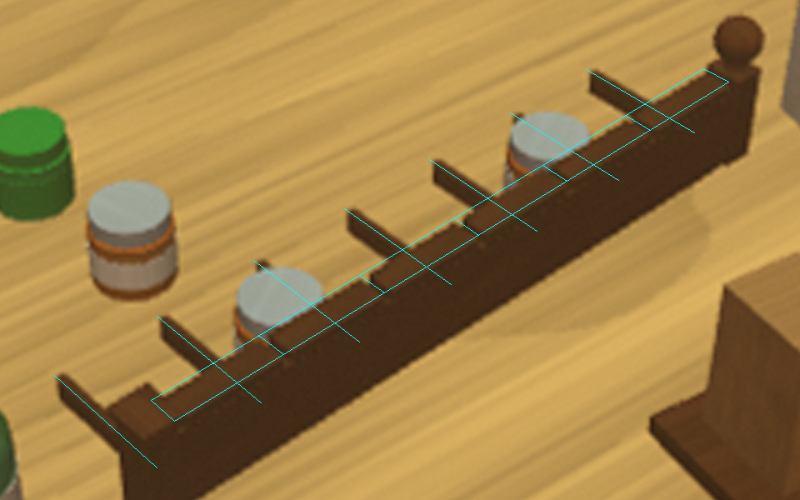

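```bash
cat >> h.py <<'E'
def go(s,pos,yaw):
    "rows numbers: turn (tool) and shift (cm, tool) to reach world pos, tool down at yaw"
    R0=Ro.from_euler("xyz",s["ee_rot"]); R1=Ro.from_euler("xyz",[np.pi,0,yaw])
    sh=R0.inv().apply(np.array(pos)-s["ee_pos"])*100; tu=(R0.inv()*R1).as_rotvec()
    print("turn",np.round(tu,3),"shift cm",np.round(sh,2))
def rk(x,y,z,q=None):
    q=np.load("rack.npy") if q is None else q
    return w(q,[x,y,z])[0]
def inv(P,q=None):
    q=np.load("rack.npy") if q is None else q
    d=np.array(P[:2])-q[:2]; c,s=np.cos(q[2]),np.sin(q[2]); return np.array([c*d[0]+s*d[1],-s*d[0]+c*d[1]])
E
python3 - <<'E'
from h import *
from bench import manip
pt=pickle.load(open("top0.pkl","rb")); ps=pickle.load(open("scene0.pkl","rb"))
for n,uv in [("jar",(360.4,281.4)),("stock_a",(264.4,239.0)),("stock_b",(351.8,232.7)),("green",(364.3,320.5))]:
    P=back(pt,uv,.048); print(n,P,inv(P))
print("bottle",inv(back(pt,(449,215),.15)),"carton",inv(back(pt,(167,211),.09)))
P=back(ps,(190+190/2.4,170+195/2.4),.048);print("jar scene",P,inv(P))
s=manip.state(); a=np.load("rack.npy")[2]
for i,y in enumerate([.165,.099,.033]): print(rk(.009,y,.06))
go(s,rk(.009,.165,.2),a+np.pi/2)
E
```

```text
jar [ 0.48803659 -0.08222174  0.048     ] [-0.14015196 -0.11132815]
stock_a [0.57788791 0.13335146 0.048     ] [-0.03186882  0.09560137]
stock_b [ 0.59623791 -0.06137386  0.048     ] [-0.03054617 -0.09998218]
green [ 0.40212589 -0.09211213  0.048     ] [-0.22659757 -0.11369944]
bottle [-0.01708112 -0.29370606] carton [0.03831666 0.29740653]
jar scene [ 0.49448622 -0.08015334  0.048     ] [-0.1335467  -0.10982928]
[0.61255789 0.2060455  0.06      ]
[0.61830549 0.14029624 0.06      ]
[0.6240531  0.07454698 0.06      ]
turn [-0.    -0.    -0.382] shift cm [-24.99  52.63   0.43]
```

Candidates for the jar are the grey-lid jar outside the rack (scene 269,262; top 360,281), the green look-alike (scene 238,240; top 364,320) and two grey jars inside gaps (scene 395,237 and 313,283). I choose the grey one outside; the crop confirms it. The ball is at the +y (robot's left) end, so the order is rail1, rail2, rail3.

drive_tool([
  [[0,0,-0.08],[-2.5,5,0],1],
  [[0,0,-0.16],[-5,9.5,0],1],
  [[0,0,-0.24],[-7,14,0],1],
  [[0,0,-0.32],[-9,18.5,0],1],
  [[0,0,-0.38],[-11,23,0],1],
])

```text
clock: 1.4
ee_pos: [0.3671, 0.4279, 0.2045]
ee_rot: [3.141, -0.0, 1.66]
force: [0.3, 1.8, -0.3]
width: 0.0124
```

```bash
python3 - <<'E'
from h import *
from bench import manip
s=manip.state(); print(s["clock"],s["ee_pos"],s["ee_rot"],s["width"]); go(s,rk(.009,.165,.2),np.load("rack.npy")[2]+np.pi/2)
E
```

```text
1.4 [0.367092   0.42786509 0.20449203] [ 3.14121551e+00 -2.92461864e-04  1.65953012e+00] 0.012399136629608629
turn [ 0.    -0.     0.002] shift cm [-24.27  22.48   0.45]
```

drive_tool([
  [[0,0,0],[-3.5,3.2,0],1],
  [[0,0,0],[-7,6.4,0],1],
  [[0,0,0],[-10.5,9.6,0],1],
  [[0,0,0],[-14,12.8,0],1],
  [[0,0,0],[-17.5,16,0],1],
])

```text
clock: 1.9
ee_pos: [0.5433, 0.2661, 0.2046]
ee_rot: [3.141, -0.0, 1.659]
force: [0.3, 1.4, -0.0]
width: -0.0
```

drive_tool([
  [[0,0,0],[-3,2.9,0],1],
  [[0,0,0],[-5.7,5.4,0.4],1],
  [[0,0,0],[-6.6,6.2,0.4],1],
  [[0,0,0],[-6.8,6.5,0.4],1],
  [[0,0,0],[-6.8,6.5,0.4],1],
])

```text
clock: 2.4
ee_pos: [0.6137, 0.2046, 0.2006]
ee_rot: [3.141, -0.001, 1.659]
force: [0.8, -0.3, 0.2]
width: 0.0002
```

```bash
cat >> h.py <<'E'
def wcam(p,s):
    T=np.eye(4); T[:3,:3]=Ro.from_euler("xyz",s["ee_rot"]).as_matrix(); T[:3,3]=s["ee_pos"]
    C=np.linalg.inv(T@p["tool_from_camera"]); p["R"]=C[:3,:3]; p["t"]=C[:3,3]; return p
def draw(p,q,fn,sc=1.25):
    a=cv2.resize(p["color"][:,:,::-1],None,fx=sc,fy=sc); ys=np.arange(3,-4,-1)*.066
    L=[((-.085,y,.014),(0,y,.014)) for y in ys]+[((0,-.198,.06),(0,.198,.06)),((.018,-.198,.06),(.018,.198,.06))]+[((0,y,.06),(.018,y,.06)) for y in ys]
    for A,B in L:
        W=w(q,[A,B])
        if ((W@p["R"].T+p["t"])[:,2]<.02).any(): continue
        u,v=proj(p,W)*sc
        if max(abs(u).max(),abs(v).max())>3000: continue
        cv2.line(a,tuple(int(k) for k in u),tuple(int(k) for k in v),(255,255,0),1)
    cv2.imwrite(fn,a)
E
python3 - <<'E'
from h import *
from bench import manip,snapshot
s=manip.state(); print(s["clock"],s["ee_pos"],s["ee_rot"],s["width"],s["force"])
p=snapshot("wrist"); print(p["tool_from_camera"]); wcam(p,s); pickle.dump((p,s),open("w1.pkl","wb")); draw(p,np.load("rack.npy"),"pics/w1.png")
E
```

```text
2.4 [0.61372873 0.20455589 0.20060663] [ 3.14126263e+00 -5.84479753e-04  1.65937387e+00] 0.00023595353302077217 [ 0.81516019 -0.3269099   0.23880418]
[[ 9.99999735e-01 -9.80430053e-05  7.21483585e-04  2.29384265e-04]
 [-1.05644934e-04  9.60869710e-01  2.77000703e-01 -6.98252703e-02]
 [-7.20409704e-04 -2.77000706e-01  9.60869445e-01 -1.69888272e-01]
 [ 0.00000000e+00  0.00000000e+00  0.00000000e+00  1.00000000e+00]]
```

View pics/w1.png

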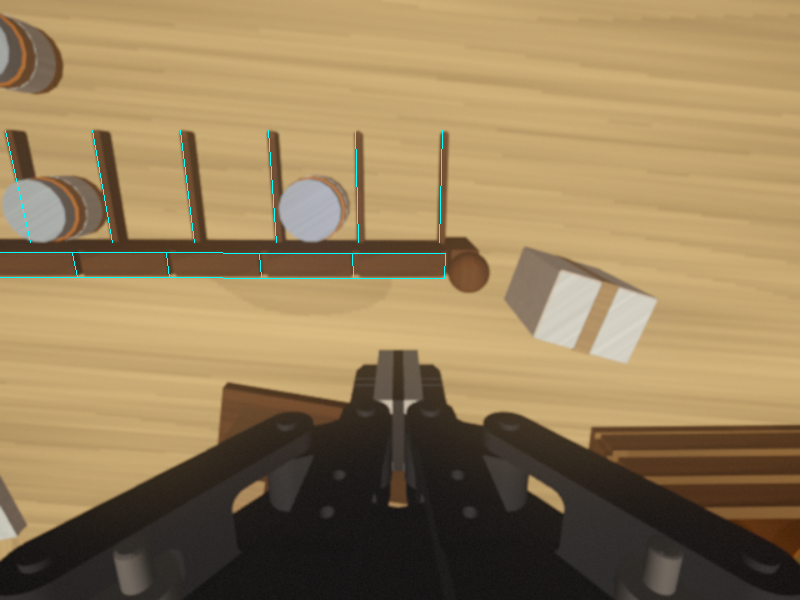

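The wrist view shows rail1 just left of the ball (468,271), and the fitted overlay matches to about 1 mm. Next I descend.

drive_tool([
  [[0,0,0],[0.1,-0.1,4],1],
  [[0,0,0],[0.1,-0.1,8],1],
  [[0,0,0],[0.1,-0.1,11],1],
  [[0,0,0],[0.1,-0.1,12.5],1],
  [[0,0,0],[0.1,-0.1,13],1],
])

```text
clock: 2.95
ee_pos: [0.6103, 0.207, 0.0692]
ee_rot: [-3.139, -0.0, 1.662]
force: [-0.3, 0.3, 1.0]
width: 0.0002
```

drive_tool([
  [[0,0,0],[0,0,0.3],1],
  [[0,0,0],[0,0,0.6],1],
  [[0,0,0],[0,0,0.8],1],
  [[0,0,0],[0,0,0.9],1],
  [[0,0,0],[0,0,1.0],1],
])

```text
clock: 3.45
ee_pos: [0.6106, 0.2071, 0.0596]
ee_rot: [-3.14, -0.0, 1.662]
force: [1.0, -0.2, 0.2]
width: 0.0001
```

drive_tool([
  [[0,0,0],[0,-0.15,0.05],1],
  [[0,0,0],[0,-0.15,0.1],1],
  [[0,0,0],[0,-0.15,0.1],1],
  [[0,0,0],[0,-0.15,0.15],1],
  [[0,0,0],[0,-0.15,0.15],1],
])

```text
clock: 3.95
ee_pos: [0.6091, 0.2069, 0.0581]
ee_rot: [-3.14, -0.0, 1.662]
force: [0.2, 0.1, 0.4]
width: 0.0
```

drive_tool([
  [[0,0,0],[0,0.35,0],1],
  [[0,0,0],[0,0.35,0.05],1],
  [[0,0,0],[0,0.35,0.1],1],
  [[0,0,0],[0,0.35,0.1],1],
  [[0,0,0],[0,0.35,0.1],1],
])

```text
clock: 4.45
ee_pos: [0.6125, 0.2072, 0.057]
ee_rot: [-3.14, -0.001, 1.662]
force: [-0.0, 0.0, 0.0]
width: 0.0001
```

```bash
python3 - <<'E'
from h import *
from bench import manip,snapshot
s=manip.state(); print(s["clock"],s["ee_pos"],s["ee_rot"],s["width"],s["force"])
p=snapshot("wrist"); wcam(p,s); draw(p,np.load("rack.npy"),"pics/w2.png")
p=snapshot("scene"); cv2.imwrite("pics/s2.png",cv2.resize(p["color"][140:300,350:550,::-1],None,fx=4,fy=3.75,interpolation=cv2.INTER_CUBIC))
E
```

```text
4.45 [0.6124992  0.20724355 0.05704465] [-3.13966172e+00 -5.06784277e-04  1.66154643e+00] 7.967535996905372e-05 [-0.01892882  0.04436863  0.04607554]
```

View pics/w2.png

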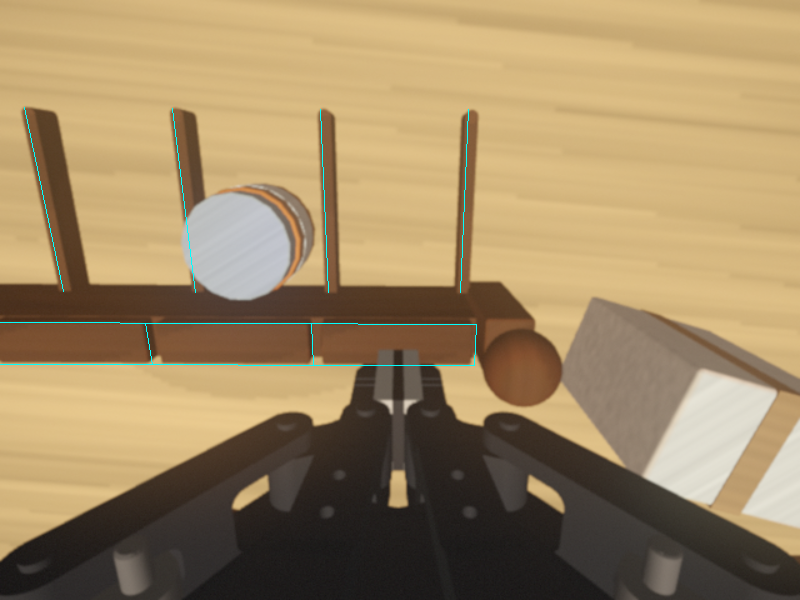

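View pics/s2.png

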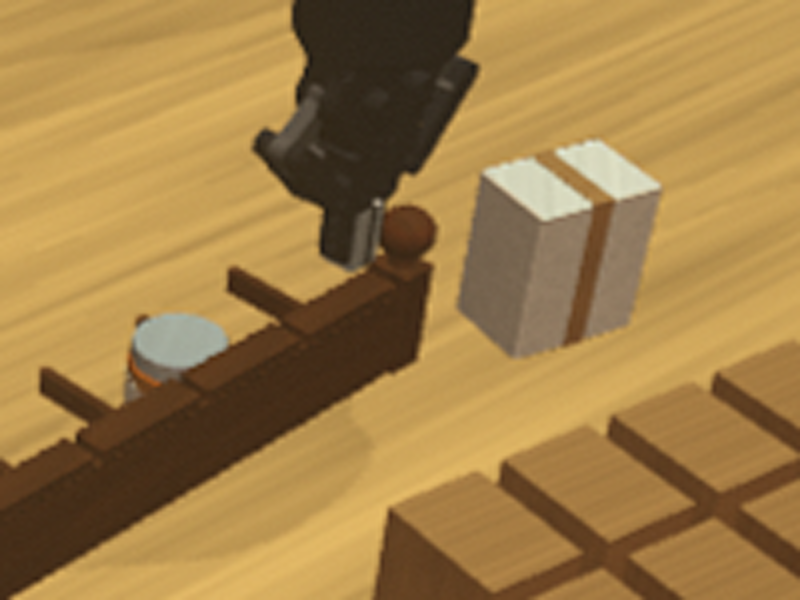

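```bash
python3 - <<'E'
from h import *
from bench import manip
ps=pickle.load(open("scene0.pkl","rb")); s=manip.state()
P=s["ee_pos"]
for dz in (0,.005,.01): print(dz,(proj(ps,P+[0,0,dz])-[350,140])*[4,3.75])
for x,y in [(0,.132),(.018,.132),(.018,.198),(0,.198),(.009,.165)]: print(x,y,(proj(ps,rk(x,y,.06))-[350,140])*[4,3.75])
E
```

```text
0 [[334.11037135 302.49757312]]
0.005 [[335.24363238 294.39680215]]
0.01 [[336.38329635 286.2502617 ]]
0 0.132 [[270.65223881 317.4351303 ]]
0.018 0.132 [[300.44014404 334.06686953]]
0.018 0.198 [[394.10809621 280.30996222]]
0 0.198 [[364.31245883 264.68027374]]
0.009 0.165 [[333.01256942 298.6823728 ]]
```

```bash
python3 - <<'E'
from h import *
p,s=pickle.load(open("w1.pkl","rb"))
C=np.linalg.inv(p["tool_from_camera"])
for z in (0,-.01,-.019,-.03):
  for y in (-.011,0,.011):
    u=p["intrinsics"]@(C[:3,:3]@[0,y,z]+C[:3,3]); print(z,y,u[:2]/u[2]*1.25)
ps=pickle.load(open("scene0.pkl","rb"))
E
python3 -c "
import cv2
a=cv2.imread('pics/w2.png')[300:480,300:520]; cv2.imwrite('pics/w2c.png',cv2.resize(a,None,fx=3,fy=3,interpolation=cv2.INTER_CUBIC))"
```

```text
0 -0.011 [396.79155318 317.2238276 ]
0 0 [396.80350825 342.54960468]
0 0.011 [396.81507086 367.04396143]
-0.01 -0.011 [396.76029834 325.78963387]
-0.01 0 [396.77346809 352.37137158]
-0.01 0.011 [396.78618189 378.03282014]
-0.019 -0.011 [396.72898477 334.37153448]
-0.019 0 [396.74342823 362.19303842]
-0.019 0.011 [396.75734581 389.0015638 ]
-0.03 -0.011 [396.68583243 346.19801031]
-0.03 0 [396.70212393 375.69766699]
-0.03 0.011 [396.71778227 404.05084351]
```

View pics/w2c.png

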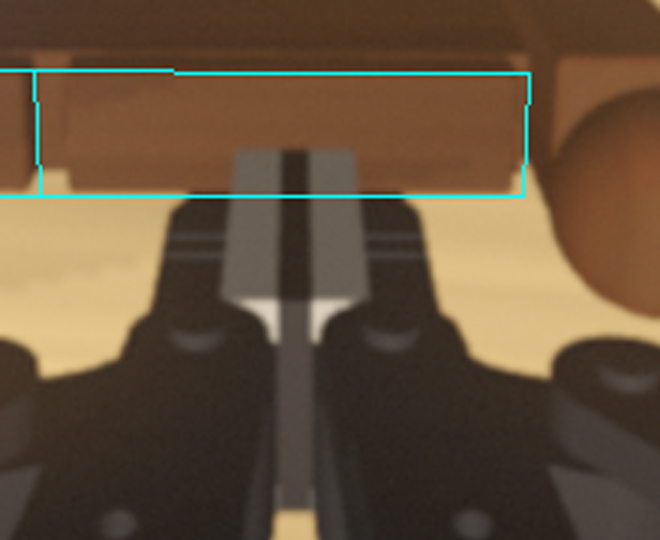

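drive_tool([
  [[0,0,0],[0,0,0.1],1],
  [[0,0,0],[0,0,0.2],1],
  [[0,0,0],[0,0,0.3],1],
  [[0,0,0],[0,0,0.4],1],
  [[0,0,0],[0,0,0.4],1],
])

```text
clock: 5.05
ee_pos: [0.6124, 0.2072, 0.0529]
ee_rot: [-3.139, -0.001, 1.662]
force: [-0.2, -0.5, -0.6]
width: 0.0001
```

drive_tool([
  [[0,0,0],[0,0,0.1],1],
  [[0,0,0],[0,0,0.2],1],
  [[0,0,0],[0,0,0.3],1],
  [[0,0,0],[0,0,0.4],1],
  [[0,0,0],[0,0,0.4],1],
])

```text
clock: 5.55
ee_pos: [0.6123, 0.2072, 0.0487]
ee_rot: [-3.139, -0.0, 1.662]
force: [-0.5, 0.3, -0.1]
width: -0.0001
```

```bash
python3 - <<'E'
from h import *
from bench import manip,snapshot
s=manip.state()
p=snapshot("wrist"); wcam(p,s); draw(p,np.load("rack.npy"),"pics/w3.png")
p=snapshot("scene"); cv2.imwrite("pics/s3.png",cv2.resize(p["color"][180:260,390:490,::-1],None,fx=7,fy=7,interpolation=cv2.INTER_CUBIC))
p=snapshot("top"); cv2.imwrite("pics/t3.png",cv2.resize(p["color"][180:260,160:260,::-1],None,fx=7,fy=7,interpolation=cv2.INTER_CUBIC))
E
```

```text
(no output)
```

View pics/s3.png

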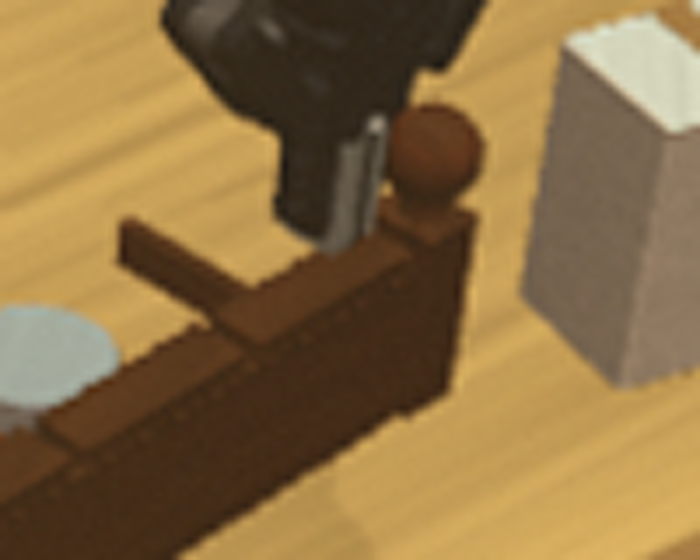

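View pics/w3.png

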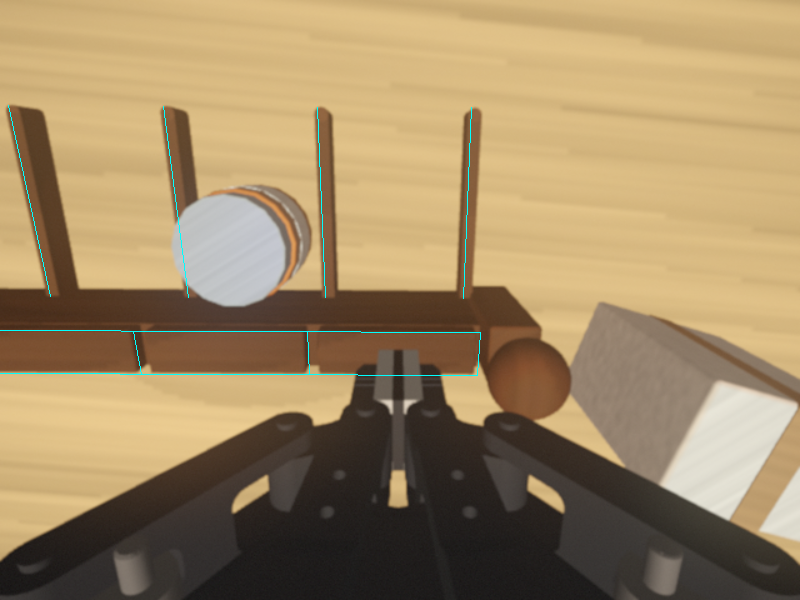

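View pics/t3.png

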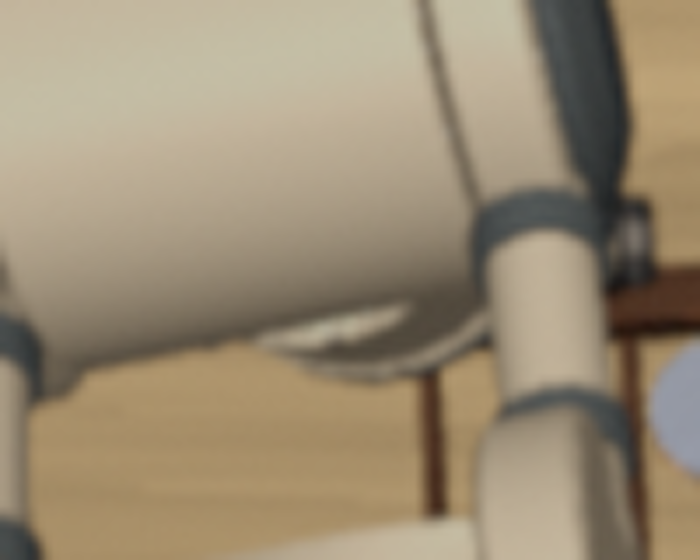

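drive_tool([
  [[0,0,0],[0,0,0.2],1],
  [[0,0,0],[0,0,0.4],1],
  [[0,0,0],[0,0,0.6],1],
  [[0,0,0],[0,0,0.7],1],
  [[0,0,0],[0,0,0.7],1],
])

```text
clock: 6.2
ee_pos: [0.6123, 0.2072, 0.0417]
ee_rot: [-3.139, -0.0, 1.662]
force: [-0.2, -0.5, 0.5]
width: 0.0002
```

```bash
python3 - <<'E'
from h import *
from bench import manip,snapshot
s=manip.state(); print(s["ee_pos"],s["force"])
p=snapshot("wrist"); wcam(p,s); cv2.imwrite("pics/w4.png",cv2.resize(p["color"][220:380,180:420,::-1],None,fx=3.3,fy=3.3,interpolation=cv2.INTER_CUBIC))
p=snapshot("scene"); cv2.imwrite("pics/s4.png",cv2.resize(p["color"][180:260,390:490,::-1],None,fx=7,fy=7,interpolation=cv2.INTER_CUBIC))
E
```

```text
[0.61230719 0.20718657 0.0416825 ] [-0.1999224  -0.5319949   0.48323005]
```

View pics/s4.png

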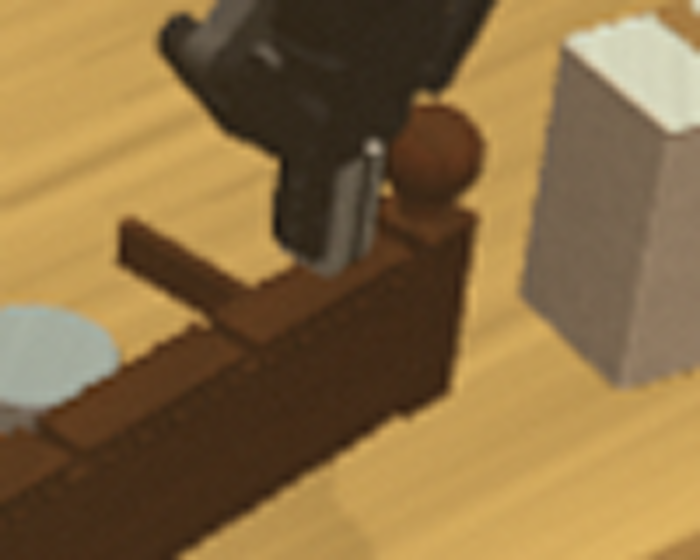

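View pics/w4.png

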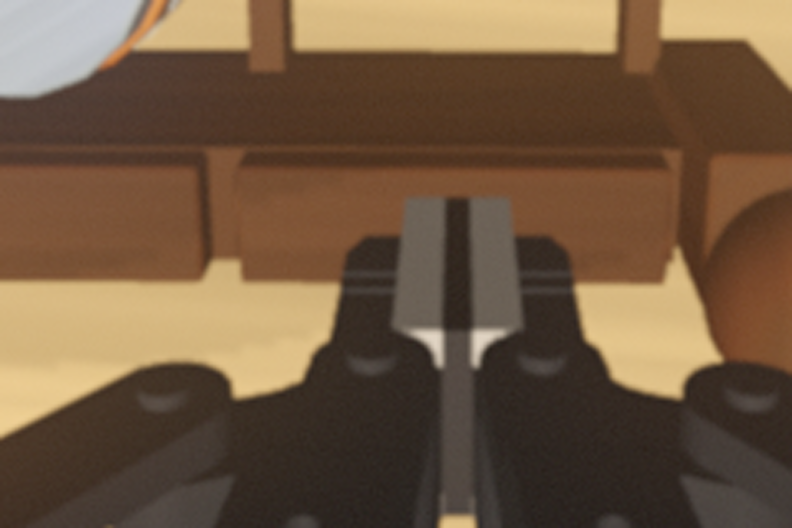

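drive_tool([
  [[0,0,0],[0,0,0.1],1],
  [[0,0,0],[0,0,0.2],1],
  [[0,0,0],[0,0,0.3],1],
  [[0,0,0],[0,0,0.4],1],
  [[0,0,0],[0,0,0.5],1],
])

```text
clock: 6.8
ee_pos: [0.6124, 0.2072, 0.0368]
ee_rot: [-3.14, -0.0, 1.662]
force: [-0.7, 0.8, 0.5]
width: -0.0004
```

drive_tool([
  [[0,0,0],[0,0,0.05],1],
  [[0,0,0],[0,0,0.1],1],
  [[0,0,0],[0,0,0.2],1],
  [[0,0,0],[0,0,0.2],1],
  [[0,0,0],[0,0,0.2],1],
])

```text
clock: 7.3
ee_pos: [0.6124, 0.2072, 0.0348]
ee_rot: [-3.139, -0.0, 1.661]
force: [-0.2, 0.4, -0.6]
width: 0.0003
```

drive_tool([
  [[0,0,0],[0,0,0.05],1],
  [[0,0,0],[0,0,0.1],1],
  [[0,0,0],[0,0,0.2],1],
  [[0,0,0],[0,0,0.2],1],
  [[0,0,0],[0,0,0.2],1],
])

```text
clock: 7.8
ee_pos: [0.6125, 0.2073, 0.0331]
ee_rot: [-3.14, -0.001, 1.662]
force: [-0.8, -0.4, 5.0]
width: 0.0002
```

Contact with rail1 is at 5 N. The real fingertip sits about 27 mm short of the reported TCP. Next I lift and go to rail2.

drive_tool([
  [[0,0,0],[0,0,0.02],1],
  [[0,0,0],[0,0,0.02],1],
  [[0,0,0],[0,0,-1.5],1],
  [[0,0,0],[0,0,-3],1],
  [[0,0,0],[-3,0,-3],1],
])

```text
clock: 8.3
ee_pos: [0.6168, 0.1799, 0.0663]
ee_rot: [3.139, -0.002, 1.664]
force: [1.1, -1.3, 0.4]
width: 0.0001
```

```bash
python3 - <<'E'
from h import *
from bench import manip
s=manip.state(); print(s["ee_pos"],s["force"]); go(s,rk(.009,.099,.036),np.load("rack.npy")[2]+np.pi/2)
E
```

```text
[0.61675003 0.17988946 0.06631179] [ 1.09366984 -1.31779708  0.39958245]
turn [ 0.003 -0.002  0.006] shift cm [-3.96 -0.22  3.02]
```

drive_tool([
  [[0,0,0],[-3,-0.2,0],1],
  [[0,0,0],[-3.9,-0.2,0],1],
  [[0,0,0],[-3.9,-0.2,1.5],1],
  [[0,0,0],[-3.9,-0.2,2.6],1],
  [[0,0,0],[-3.9,-0.2,2.9],1],
])

```text
clock: 8.8
ee_pos: [0.6173, 0.1417, 0.0353]
ee_rot: [3.142, -0.002, 1.665]
force: [-1.7, 0.5, 0.5]
width: 0.0001
```

drive_tool([
  [[0,0,0],[0,0,0.1],1],
  [[0,0,0],[0,0,0.2],1],
  [[0,0,0],[0,0,0.3],1],
  [[0,0,0],[0,0,0.35],1],
  [[0,0,0],[0,0,0.35],1],
])

```text
clock: 9.3
ee_pos: [0.6167, 0.1426, 0.033]
ee_rot: [-3.141, -0.002, 1.666]
force: [-9.1, 1.8, 19.9]
width: -0.0001
```

drive_tool([
  [[0,0,0],[0,0,-0.1],1],
  [[0,0,0],[0,0,-1],1],
  [[0,0,0],[0,0,-3],1],
  [[0,0,0],[0,0,-3.5],1],
  [[0,0,0],[-2,0,-3.5],1],
])

```text
clock: 9.8
ee_pos: [0.6194, 0.1243, 0.0692]
ee_rot: [3.139, -0.003, 1.668]
force: [1.3, 0.7, -0.1]
width: -0.0
```

```bash
python3 - <<'E'
from h import *
from bench import manip
s=manip.state(); print(s["ee_pos"],s["force"]); go(s,rk(.009,.033,.036),np.load("rack.npy")[2]+np.pi/2)
E
```

```text
[0.61935586 0.12425985 0.0692481 ] [ 1.26617931  0.70874622 -0.08668964]
turn [ 0.002 -0.003  0.01 ] shift cm [-5.   -0.02  3.31]
```

drive_tool([
  [[0,0,0.01],[-2.5,0,0],1],
  [[0,0,0.01],[-5,0,0],1],
  [[0,0,0.01],[-5,0,1.5],1],
  [[0,0,0.01],[-5,0,2.8],1],
  [[0,0,0.01],[-5,0,3.1],1],
])

```text
clock: 10.3
ee_pos: [0.6232, 0.0748, 0.0365]
ee_rot: [-3.141, -0.003, 1.658]
force: [-0.5, 0.7, 0.7]
width: -0.0001
```

drive_tool([
  [[0,0,0],[0,0,0.1],1],
  [[0,0,0],[0,0,0.15],1],
  [[0,0,0],[0,0,0.2],1],
  [[0,0,0],[0,0,0.2],1],
  [[0,0,0],[0,0,0.2],1],
])

```text
clock: 10.8
ee_pos: [0.6234, 0.0749, 0.0348]
ee_rot: [3.141, -0.003, 1.658]
force: [0.2, -0.2, 0.9]
width: 0.0
```

drive_tool([
  [[0,0,0],[0,0,0.1],1],
  [[0,0,0],[0,0,0.15],1],
  [[0,0,0],[0,0,0.2],1],
  [[0,0,0],[0,0,0.2],1],
  [[0,0,0],[0,0,0.2],1],
])

```text
clock: 11.3
ee_pos: [0.6235, 0.0749, 0.0331]
ee_rot: [3.141, -0.003, 1.658]
force: [-1.8, 0.5, 5.0]
width: 0.0001
```

drive_tool([
  [[0,0,0],[0,0,0.0],1],
  [[0,0,0],[0,0,-2],1],
  [[0,0,0],[0,0,-5],1],
  [[0,0,0],[0,-1,-8],1],
  [[0,0,0.1],[0,-3,-10],1],
])

```text
clock: 11.8
ee_pos: [0.5948, 0.072, 0.1349]
ee_rot: [3.139, -0.003, 1.558]
force: [-0.7, 0.5, 1.5]
width: -0.0
```

```bash
python3 - <<'E'
from h import *
from bench import manip
s=manip.state(); print(s["ee_pos"],s["force"]); go(s,rk(-.138,-.175,.12),np.load("rack.npy")[2])
E
```

```text
[0.59482362 0.07199146 0.13490699] [-0.68790601  0.52461631  1.47944184]
turn [ 0.    -0.005  1.47 ] shift cm [-21.88  -9.63   1.4 ]
```

drive_tool([
  [[0,0,0.14],[-2.5,-1.2,0],0.4],
  [[0,0,0.28],[-5,-2.2,0],0.4],
  [[0,0,0.42],[-7.5,-3.2,0],0.4],
  [[0,0,0.56],[-10,-4.2,0],0.4],
  [[0,0,0.7],[-12,-5.2,0],0.4],
])

```text
clock: 12.3
ee_pos: [0.5408, -0.0485, 0.1344]
ee_rot: [3.141, -0.004, 0.852]
force: [-0.2, -0.3, 0.5]
width: 0.0255
```

```bash
python3 - <<'E'
from h import *
from bench import manip
s=manip.state(); print(s["ee_pos"],s["width"]); go(s,rk(-.138,-.175,.12),np.load("rack.npy")[2])
E
```

```text
[ 0.54077513 -0.04850652  0.13444558] 0.025539946793943506
turn [-0.001 -0.004  0.764] shift cm [-10.27   3.     1.4 ]
```

drive_tool([
  [[0,0,0.14],[-2,0.6,0],0.4],
  [[0,0,0.28],[-4,1.2,0.3],0.4],
  [[0,0,0.42],[-6,1.8,0.6],0.4],
  [[0,0,0.56],[-8,2.4,1],0.4],
  [[0,0,0.7],[-10.2,3,1.4],0.4],
])

```text
clock: 12.8
ee_pos: [0.4959, -0.1457, 0.12]
ee_rot: [-3.14, -0.004, 0.146]
force: [0.6, -1.0, -0.1]
width: 0.0255
```

drive_tool([
  [[0,0,0.065],[0,0,0],0.4],
  [[0,0,0.065],[0,0,0],0.4],
  [[0,0,0.065],[0,0,0],0.4],
  [[0,0,0.065],[0,0,0],0.4],
  [[0,0,0.065],[0,0,0],0.4],
])

```text
clock: 13.3
ee_pos: [0.4961, -0.1453, 0.12]
ee_rot: [-3.139, -0.004, 0.083]
force: [-0.5, -0.2, 0.0]
width: 0.0253
```

```bash
cat >> h.py <<'E'
def look(tag,things=("jar",)):
    from bench import manip,snapshot,cut_out
    s=manip.state(); p=snapshot("wrist"); wcam(p,s); draw(p,np.load("rack.npy"),f"pics/{tag}.png")
    print(s["clock"],s["ee_pos"],s["ee_rot"],s["width"],s["force"])
    for t in things:
        for d in cut_out(p,t):
            u,v,ww,hh=d["box"]; print(t,round(d["confidence"],2),np.round(d["box"],1),"as z=.024 rack",np.round(inv(back(p,(u,v),.024)),4))
    return s,p
E
python3 - <<'E'
from h import *
s,p=look("w5"); pickle.dump((s,p),open("w5.pkl","wb")); go(s,rk(-.138,-.175,.05),np.load("rack.npy")[2])
E
```

```text
13.3 [ 0.49610343 -0.14533487  0.1200121 ] [-3.1393347  -0.00376886  0.08280006] 0.02534710270535021 [-0.45728204 -0.24191449  0.03804865]
jar 0.98 [319.6 144.8  65.2  71. ] as z=.024 rack [-0.1354 -0.1125]
jar 0.82 [190.7 150.2  84.6  68.6] as z=.024 rack [-0.2293 -0.1159]
turn [-0.002 -0.004 -0.004] shift cm [-0.07  0.03  7.  ]
```

View pics/w5.png

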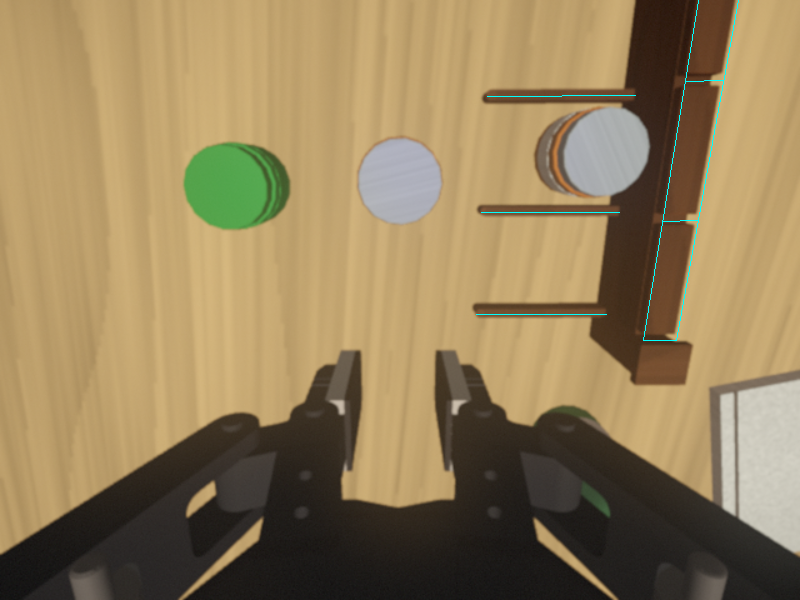

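The chosen grey jar is at (400,180), straight ahead of the V of the fingers. The green look-alike at (235,185) is well to the left, and stock_b is at (600,150). Next I lower behind the jar.

drive_tool([
  [[0,0,0],[0,0,4],0.4],
  [[0,0,0],[0,0,8],0.4],
  [[0,0,0],[0,0,11],0.4],
  [[0,0,0],[0,0,12.2],0.4],
  [[0,0,0],[0,0,12.5],0.4],
])

```text
clock: 13.9
ee_pos: [0.496, -0.1448, -0.0059]
ee_rot: [-3.138, -0.002, 0.083]
force: [0.2, -0.3, -0.4]
width: 0.0259
```

```bash
python3 - <<'E'
from h import *
from bench import snapshot
s,p=look("w6"); q=np.load("rack.npy"); go(s,rk(-.138,.033-.032,-.006),q[2])
p=snapshot("scene"); cv2.imwrite("pics/s6.png",cv2.resize(p["color"][200:380,180:380,::-1],None,fx=3.6,fy=3.3,interpolation=cv2.INTER_CUBIC))
E
```

```text
13.9 [ 0.49602448 -0.14477876 -0.00585794] [-3.13840774e+00 -2.05440883e-03  8.25492340e-02] 0.02589960477508653 [ 0.15568519 -0.34979185 -0.40076191]
jar 0.66 [323.9 156.8 140.  142.1] as z=.024 rack [-0.1346 -0.1127]
jar 0.56 [ 84.8 165.9 165.3 138.4] as z=.024 rack [-0.2275 -0.1157]
turn [-0.003 -0.002 -0.005] shift cm [ -0.12 -17.53   0.07]
```

View pics/s6.png

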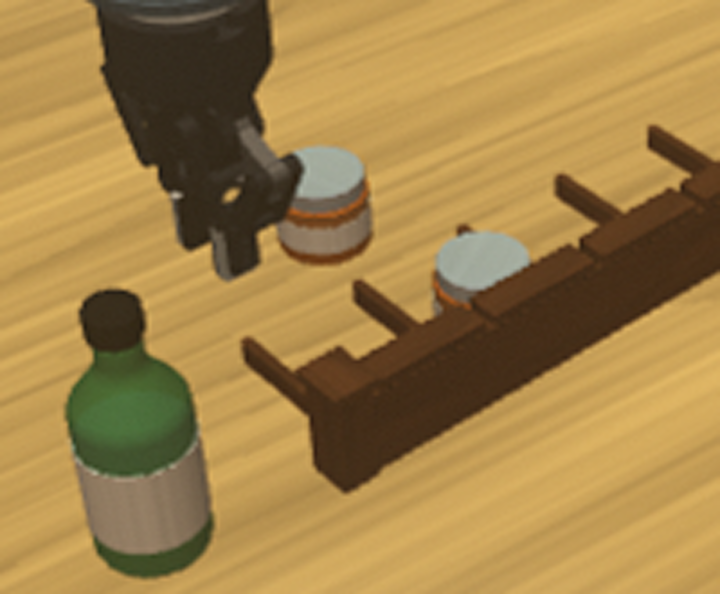

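View pics/w6.png

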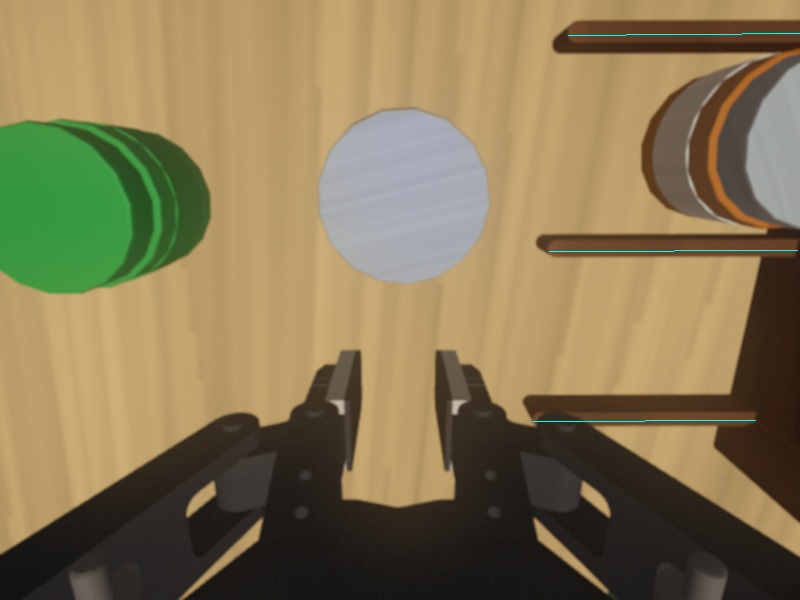

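drive_tool([
  [[0,0,0],[0,-0.8,0],0.4],
  [[0,0,0],[0,-1.6,0],0.4],
  [[0,0,0],[0,-2.4,0],0.4],
  [[0,0,0],[0,-3.2,0],0.4],
  [[0,0,0],[0,-4,0],0.4],
])

```text
clock: 14.55
ee_pos: [0.494, -0.1048, -0.0037]
ee_rot: [-3.14, -0.005, 0.083]
force: [-0.2, -1.6, 1.2]
width: 0.0257
```

drive_tool([
  [[0,0,0],[0,-1,0],0.4],
  [[0,0,0],[0,-2,0],0.4],
  [[0,0,0],[0,-3,0],0.4],
  [[0,0,0],[0,-4,0],0.4],
  [[0,0,0],[0,-5,0],0.4],
])

```text
clock: 15.05
ee_pos: [0.4898, -0.0541, -0.0036]
ee_rot: [-3.14, -0.005, 0.083]
force: [-0.0, -1.4, 1.2]
width: 0.0257
```

```bash
python3 - <<'E'
from h import *
from bench import snapshot
s,p=look("w7"); q=np.load("rack.npy"); go(s,rk(-.138,.033-.032,-.006),q[2])
E
```

```text
15.05 [ 0.4898054  -0.05406553 -0.00362884] [-3.14028288 -0.00543889  0.08280379] 0.025671455297502505 [-0.01810247 -1.42540509  1.1821646 ]
jar 0.81 [110.5 355.  154.7 120.7] as z=.024 rack [-0.2311 -0.1106]
jar 0.73 [320.  238.6 125.4 135.4] as z=.024 rack [-0.1346 -0.0553]
turn [-0.001 -0.005 -0.004] shift cm [-0.24 -8.44  0.25]
```

View pics/w7.png

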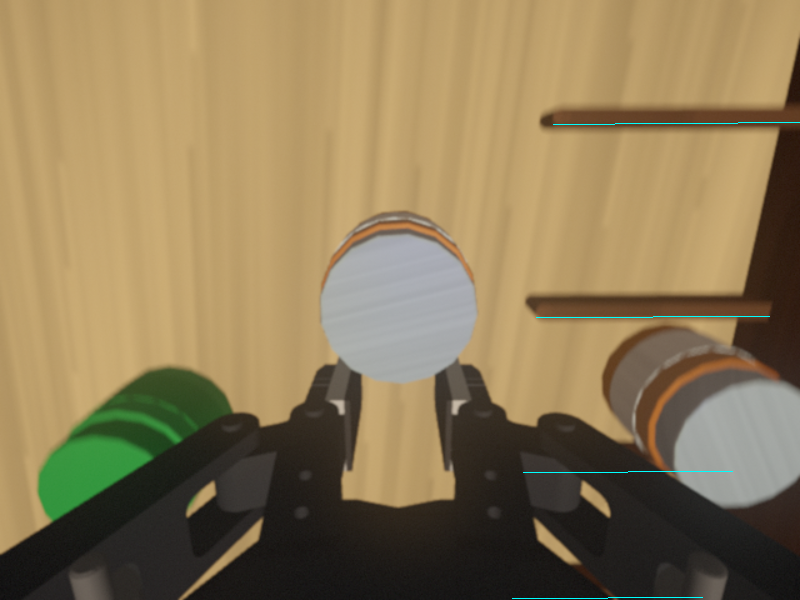

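drive_tool([
  [[0,0,0],[0,-1,0],0.4],
  [[0,0,0],[0,-2,0],0.4],
  [[0,0,0],[0,-3,0],0.4],
  [[0,0,0],[0,-4,0],0.4],
  [[0,0,0],[0,-5,0],0.4],
])

```text
clock: 15.65
ee_pos: [0.4851, -0.0028, -0.0036]
ee_rot: [-3.14, -0.005, 0.084]
force: [-0.5, -2.0, -0.1]
width: 0.0253
```

drive_tool([
  [[0,0,0],[0,-1,0],0.4],
  [[0,0,0],[0,-2,0],0.4],
  [[0,0,0],[0,-2.7,0],0.4],
  [[0,0,0],[0,-3.1,0],0.4],
  [[0,0,0],[0,-3.3,0],0.4],
])

```text
clock: 16.15
ee_pos: [0.4823, 0.0304, -0.0036]
ee_rot: [-3.14, -0.005, 0.084]
force: [-0.2, -1.2, -0.3]
width: 0.0254
```

```bash
python3 - <<'E'
from h import *
from bench import snapshot
s,p=look("w8"); pickle.dump((s,p),open("w8.pkl","wb")); print(inv(s["ee_pos"]))
E
```

```text
16.15 [ 0.48228665  0.03043163 -0.00355839] [-3.13987984 -0.00467142  0.0843631 ] 0.02535204713549432 [-0.24281107 -1.23944282 -0.32061513]
jar 0.86 [318.9 238.6 126.4 137. ] as z=.024 rack [-0.1352  0.0295]
jar 0.7 [171.2 456.5  42.8  34.4] as z=.024 rack [-0.2103 -0.0854]
jar 0.37 [529.5 282.5 221.1 331.4] as z=.024 rack [-0.0437  0.0093]
[-0.13606964  0.00139797]
```

View pics/w8.png

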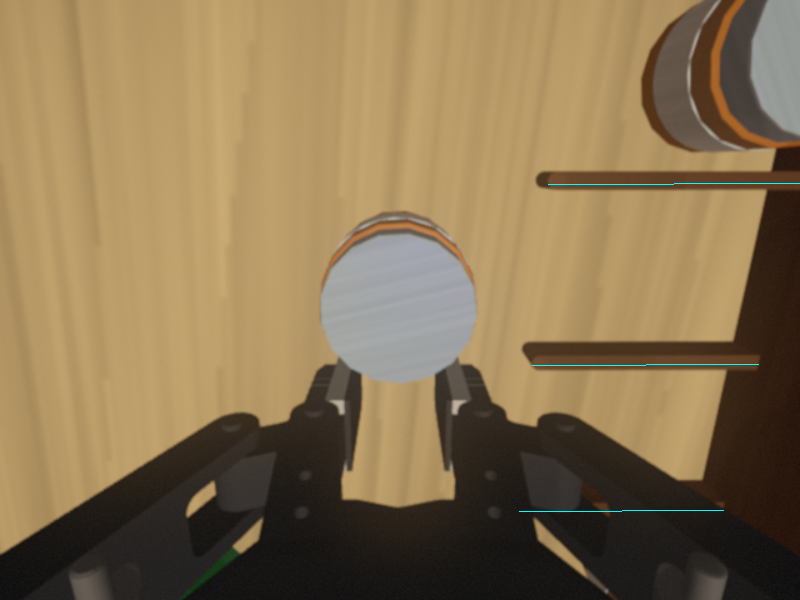

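```bash
python3 - <<'E'
from h import *
s,p=pickle.load(open("w8.pkl","rb"))
L=back(p,(398/1.25,308/1.25),.048); print("lid",L,inv(L))
for x in (580,700):
  for r in (180,352): 
    P=back(p,(x/1.25,r/1.25),.014); print(x,r,inv(P))
q=np.load("rack.npy"); go(s,rk(-.195,.033,.06),q[2]-np.pi/2)
a=cv2.imread("pics/w8.png")[150:390,480:800]; cv2.imwrite("pics/w8c.png",cv2.resize(a,None,fx=2.4,fy=2.4,interpolation=cv2.INTER_CUBIC))
E
```

```text
lid [0.48003154 0.06276978 0.048     ] [-0.13550001  0.03380965]
580 180 [-0.07464618  0.06739715]
580 352 [-0.06780031  0.00544682]
700 180 [-0.03457988  0.06728359]
700 352 [-0.02309317  0.00525261]
turn [-0.005 -0.002  1.568] shift cm [-5.87 -3.15 -6.38]
```

View pics/w8c.png

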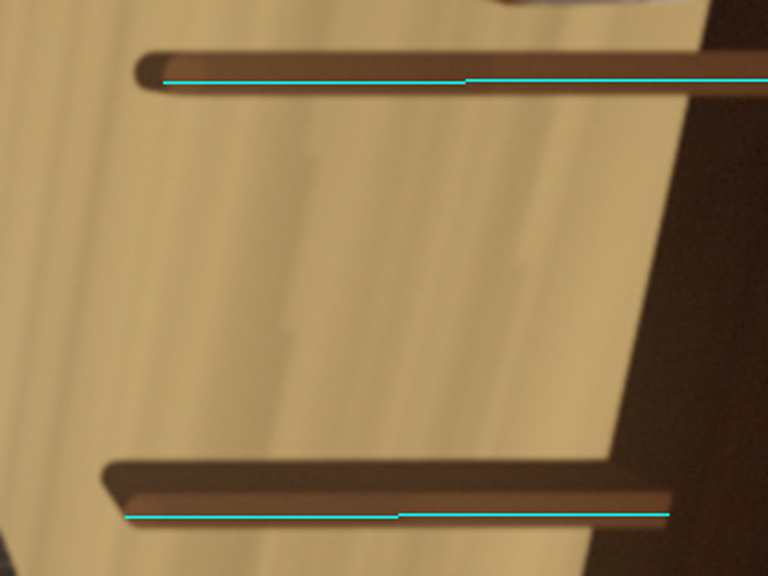

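```bash
python3 - <<'E'
from h import *
q=np.load("rack.npy"); q[1]+=.0011; np.save("rack.npy",q)
E
```

drive_tool([
  [[0,0,0],[0,0.5,0],0.4],
  [[0,0,0],[0,2,0],0.4],
  [[0,0,0],[0,3.5,-2],0.4],
  [[0,0,0],[0,3.5,-6],0.4],
  [[0,0,0.1],[-2,3.5,-8],0.4],
])

```text
clock: 16.75
ee_pos: [0.4677, -0.0078, 0.0785]
ee_rot: [-3.14, -0.009, -0.017]
force: [-0.5, 0.5, -0.4]
width: 0.0255
```

```bash
python3 - <<'E'
from h import *
from bench import manip
s=manip.state(); q=np.load("rack.npy"); print(s["ee_pos"]); go(s,rk(-.200,.033,.09),q[2]-np.pi/2)
E
```

```text
[ 0.46774164 -0.00783546  0.07851272]
turn [-0.008 -0.006  1.466] shift cm [-5.29 -6.44 -1.18]
```

drive_tool([
  [[0,0,0.14],[-1.5,-1,-0.5],0.4],
  [[0,0,0.28],[-3,-2,-1],0.4],
  [[0,0,0.42],[-4.5,-3.5,-1.2],0.4],
  [[0,0,0.56],[-5.3,-5,-1.2],0.4],
  [[0,0,0.7],[-5.3,-6.4,-1.2],0.4],
])

```text
clock: 17.25
ee_pos: [0.4145, 0.0571, 0.0903]
ee_rot: [-3.135, -0.005, -0.724]
force: [0.6, -0.3, -1.0]
width: 0.0259
```

drive_tool([
  [[0,0,0.14],[0,0,0],0.4],
  [[0,0,0.28],[0,0,0],0.4],
  [[0,0,0.42],[0,0,0],0.4],
  [[0,0,0.56],[0,0,0],0.4],
  [[0,0,0.7],[0,0,0],0.4],
])

```text
clock: 17.75
ee_pos: [0.4145, 0.0566, 0.0903]
ee_rot: [-3.133, 0.0, -1.43]
force: [-0.8, 0.1, -0.1]
width: 0.0257
```

```bash
python3 - <<'E'
from h import *
s,p=look("w9"); q=np.load("rack.npy"); go(s,rk(-.200,.033,-.004),q[2]-np.pi/2)
pickle.dump((s,p),open("w9.pkl","wb"))
E
```

```text
17.75 [0.41454746 0.05657486 0.09030668] [-3.13333206e+00  4.55068686e-04 -1.43015545e+00] 0.025652099898665723 [-0.78266689  0.11172404 -0.08864496]
jar 0.78 [527.4 286.9 101.2  86.6] as z=.024 rack [-0.2288 -0.12  ]
jar 0.59 [327.1 141.8  76.8  77.3] as z=.024 rack [-0.1355  0.0304]
turn [-0.008  0.001  0.053] shift cm [-0.06 -0.06  9.43]
```

View pics/w9.png

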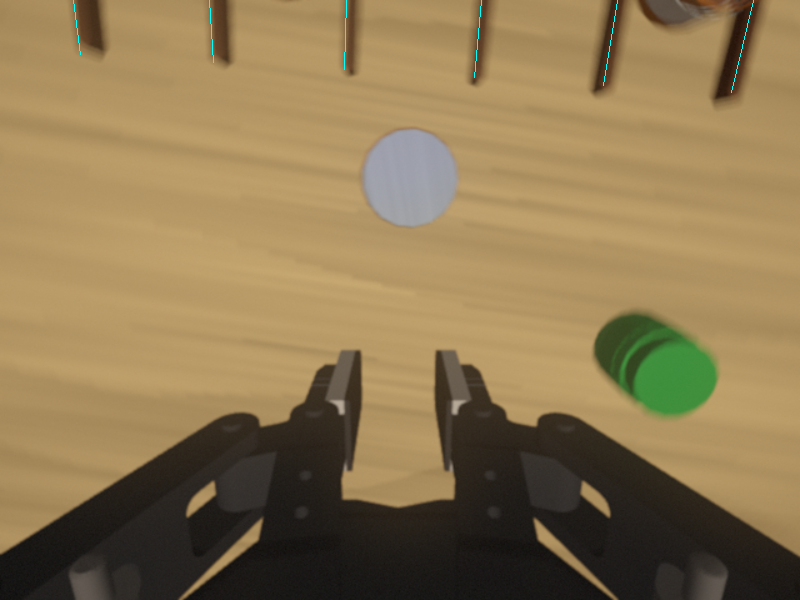

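drive_tool([
  [[0,0,0.05],[0,0,3.5],0.4],
  [[0,0,0.05],[0,0,7],0.4],
  [[0,0,0.05],[0,0,8.8],0.4],
  [[0,0,0.05],[0,0,9.2],0.4],
  [[0,0,0.05],[0,0,9.3],0.4],
])

```text
clock: 18.35
ee_pos: [0.4151, 0.0566, -0.0028]
ee_rot: [-3.134, 0.001, -1.475]
force: [-0.2, -0.8, -0.2]
width: 0.0255
```

```bash
python3 - <<'E'
from h import *
s,p=look("w10"); q=np.load("rack.npy"); print(inv(s["ee_pos"]),s["ee_rot"][2]-q[2]+np.pi/2); go(s,rk(-.024-.030,.033,-.003),q[2]-np.pi/2)
pickle.dump((s,p),open("w10.pkl","wb"))
E
```

```text
18.35 [ 0.4151235   0.05655897 -0.00283434] [-3.13442660e+00  9.35378602e-04 -1.47490461e+00] 0.025495065176913568 [-0.2084883  -0.83189649 -0.23165607]
jar 0.86 [596.8 354.6  86.5 130.9] as z=.024 rack [-0.2276 -0.0968]
jar 0.57 [323.6 148.8 135.6 138.9] as z=.024 rack [-0.1361  0.0309]
[-0.20079813  0.03217913] 0.00869635652885914
turn [-0.007  0.001  0.009] shift cm [  0.05 -14.68   0.12]
```

View pics/w10.png

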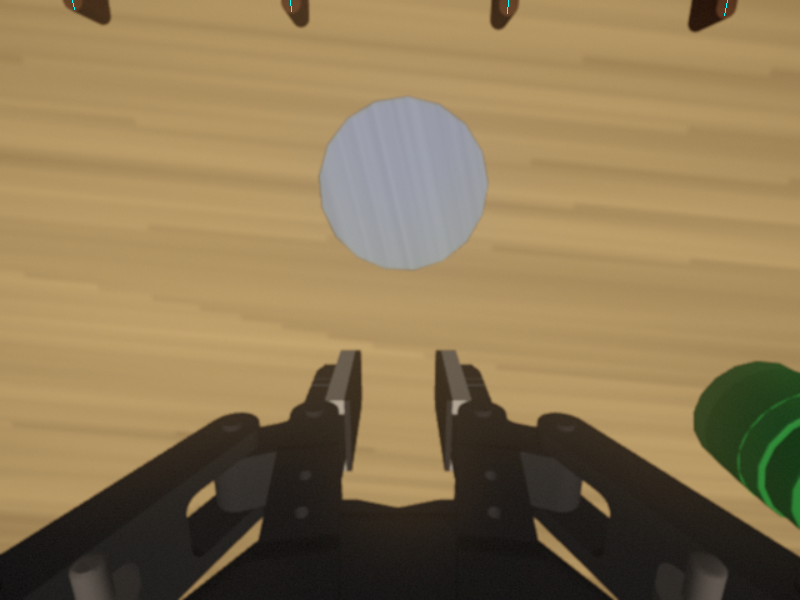

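drive_tool([
  [[0,0,0.009],[0,-0.9,0],0.4],
  [[0,0,0.009],[0,-1.8,0],0.4],
  [[0,0,0.009],[0,-2.7,0],0.4],
  [[0,0,0.009],[0,-3.6,0],0.4],
  [[0,0,0.009],[0,-4.5,0],0.4],
])

```text
clock: 18.95
ee_pos: [0.4611, 0.061, -0.0015]
ee_rot: [-3.133, 0.001, -1.485]
force: [-2.8, -0.2, 1.7]
width: 0.0256
```

```bash
python3 - <<'E'
from h import *
s,p=look("w11"); q=np.load("rack.npy"); print(inv(s["ee_pos"]),s["ee_rot"][2]-q[2]+np.pi/2); go(s,rk(-.024-.030,.033,-.003),q[2]-np.pi/2)
E
```

```text
18.95 [ 0.46114122  0.06102638 -0.00154221] [-3.13289101e+00  8.27576074e-04 -1.48463017e+00] 0.025628232051381834 [-2.81671444 -0.20104233  1.7098941 ]
jar 0.86 [319.9 235.6 126.  139.1] as z=.024 rack [-0.1257  0.0322]
jar 0.61 [595.  404.2  90.1  80.3] as z=.024 rack [-0.2113 -0.1022]
[-0.15456619  0.03262212] -0.0010292070517863294
turn [-0.009  0.001 -0.001] shift cm [ -0.05 -10.05   0.23]
```

View pics/w11.png

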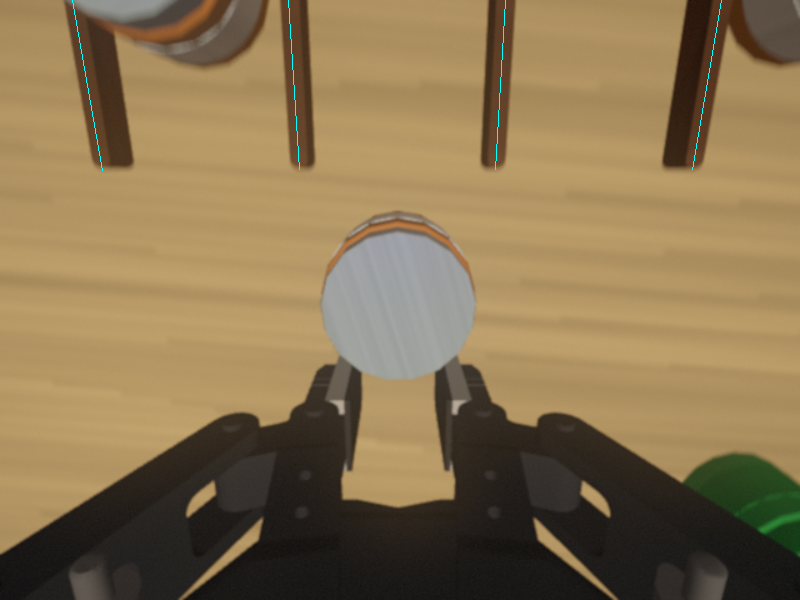

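The jar nests in the V at column 398. The mouth of gap 3 runs from 300 to 496, so its centre is also 398. I push on in.

drive_tool([
  [[0,0,0],[0,-0.9,0],0.4],
  [[0,0,0],[0,-1.8,0],0.4],
  [[0,0,0],[0,-2.7,0],0.4],
  [[0,0,0],[0,-3.6,0],0.4],
  [[0,0,0],[0,-4.5,0],0.4],
])

```text
clock: 19.55
ee_pos: [0.5078, 0.065, -0.0011]
ee_rot: [-3.131, 0.001, -1.485]
force: [-1.5, -0.8, -0.3]
width: 0.0254
```

drive_tool([
  [[0,0,0],[0,-0.9,0],0.4],
  [[0,0,0],[0,-1.8,0],0.4],
  [[0,0,0],[0,-2.7,0],0.4],
  [[0,0,0],[0,-3.3,0],0.4],
  [[0,0,0],[0,-3.6,0],0.4],
])

```text
clock: 20.05
ee_pos: [0.5444, 0.0681, -0.0007]
ee_rot: [-3.131, 0.001, -1.485]
force: [-1.3, -0.9, 0.0]
width: 0.0254
```

```bash
python3 - <<'E'
from h import *
s,p=look("w12"); q=np.load("rack.npy"); print(inv(s["ee_pos"]),s["ee_rot"][2]-q[2]+np.pi/2); go(s,rk(-.024-.030,.033,-.003),q[2]-np.pi/2)
E
```

```text
20.05 [ 0.54438617  0.0681166  -0.00074542] [-3.13072195e+00  6.93120091e-04 -1.48465505e+00] 0.025403470206944233 [-1.34600822 -0.90627463  0.01855521]
jar 0.62 [320.  237.4 126.8 128. ] as z=.024 rack [-0.0433  0.0319]
[-0.07102004  0.03243602] -0.0010540836260934938
turn [-0.011  0.001 -0.001] shift cm [-0.06 -1.7   0.24]
```

View pics/w12.png

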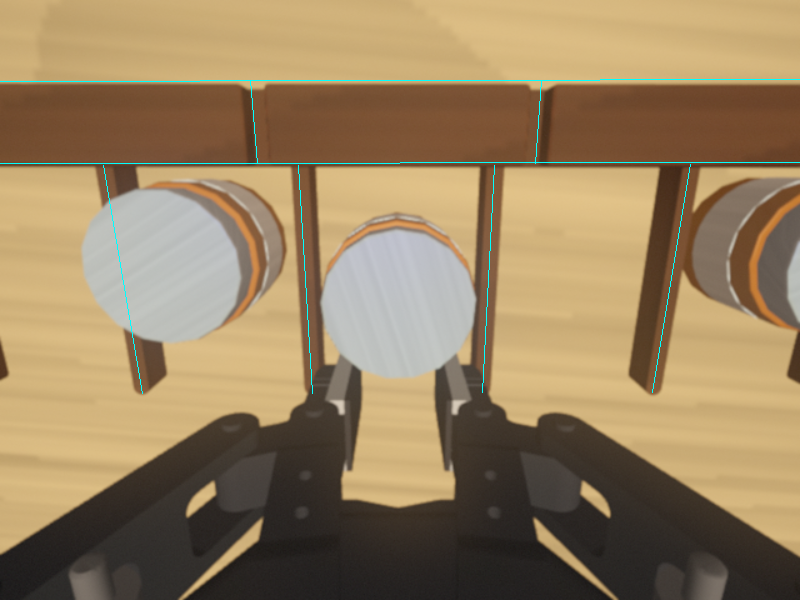

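```bash
python3 - <<'E'
from h import *
from bench import snapshot
p=snapshot("scene"); cv2.imwrite("pics/s12.png",cv2.resize(p["color"][180:320,260:440,::-1],None,fx=4.3,fy=4.2,interpolation=cv2.INTER_CUBIC))
E
```

```text
(no output)
```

View pics/s12.png

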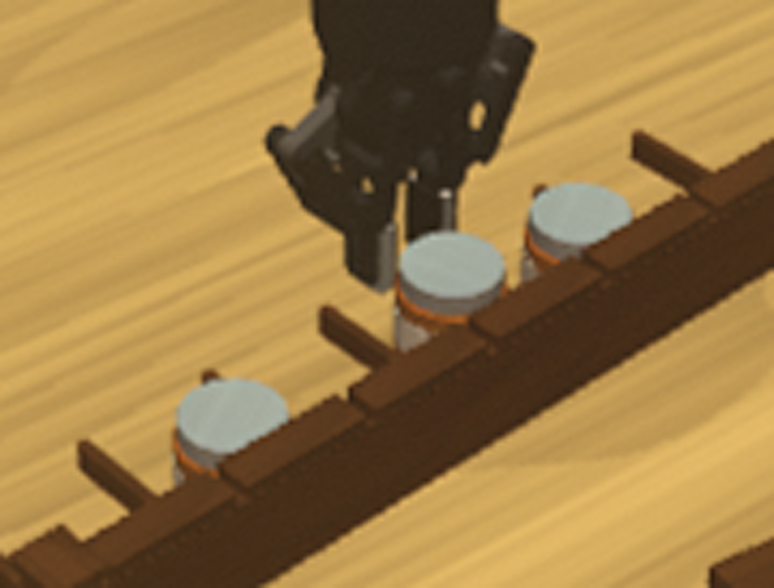

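The jar is upright in gap 3, and the gripper's linkages ride well above stock_a. I press on slowly to the rail.

drive_tool([
  [[0,0,0],[0,-0.4,0],0.4],
  [[0,0,0],[0,-0.8,0],0.4],
  [[0,0,0],[0,-1.1,0],0.4],
  [[0,0,0],[0,-1.3,0],0.4],
  [[0,0,0],[0,-1.4,0],0.4],
])

```text
clock: 20.7
ee_pos: [0.5578, 0.0693, -0.0007]
ee_rot: [-3.131, 0.001, -1.485]
force: [-1.2, 0.3, -0.1]
width: 0.0262
```

drive_tool([
  [[0,0,0],[0,-0.1,0],0.4],
  [[0,0,0],[0,-0.2,0],0.4],
  [[0,0,0],[0,-0.2,0],0.4],
  [[0,0,0],[0,-0.2,0],0.4],
  [[0,0,0],[0,-0.2,0],0.4],
])

```text
clock: 21.2
ee_pos: [0.5596, 0.0694, -0.0007]
ee_rot: [-3.131, 0.001, -1.485]
force: [-2.1, -1.0, 0.1]
width: 0.0252
```

drive_tool([
  [[0,0,0],[0,-0.1,0],0.4],
  [[0,0,0],[0,-0.2,0],0.4],
  [[0,0,0],[0,-0.2,0],0.4],
  [[0,0,0],[0,-0.2,0],0.4],
  [[0,0,0],[0,-0.2,0],0.4],
])

```text
clock: 21.7
ee_pos: [0.5599, 0.0696, -0.001]
ee_rot: [-3.134, 0.001, -1.485]
force: [-10.0, 0.1, 2.9]
width: 0.0257
```

drive_tool([
  [[0,0,0],[0,-0.1,0],0.4],
  [[0,0,0],[0,-0.2,0],0.4],
  [[0,0,0],[0,-0.2,0],0.4],
  [[0,0,0],[0,-0.2,0],0.4],
  [[0,0,0],[0,-0.2,0],0.4],
])

```text
clock: 22.2
ee_pos: [0.56, 0.0696, -0.0012]
ee_rot: [-3.138, 0.001, -1.485]
force: [-10.3, -1.3, 5.4]
width: 0.0258
```

```bash
python3 - <<'E'
from h import *
from bench import snapshot
s,p=look("w13"); print(inv(s["ee_pos"]))
p=snapshot("scene"); cv2.imwrite("pics/s13.png",cv2.resize(p["color"][180:320,260:440,::-1],None,fx=4.3,fy=4.2,interpolation=cv2.INTER_CUBIC))
E
```

```text
22.2 [ 0.55996441  0.06961588 -0.00118583] [-3.13791909e+00  9.75471368e-04 -1.48454750e+00] 0.025846655865070536 [-10.26920072  -1.32707324   5.4024639 ]
jar 0.57 [319.1 247.8 125.5 118.3] as z=.024 rack [-0.0319  0.0324]
[-0.05537043  0.03257298]
```

View pics/w13.png

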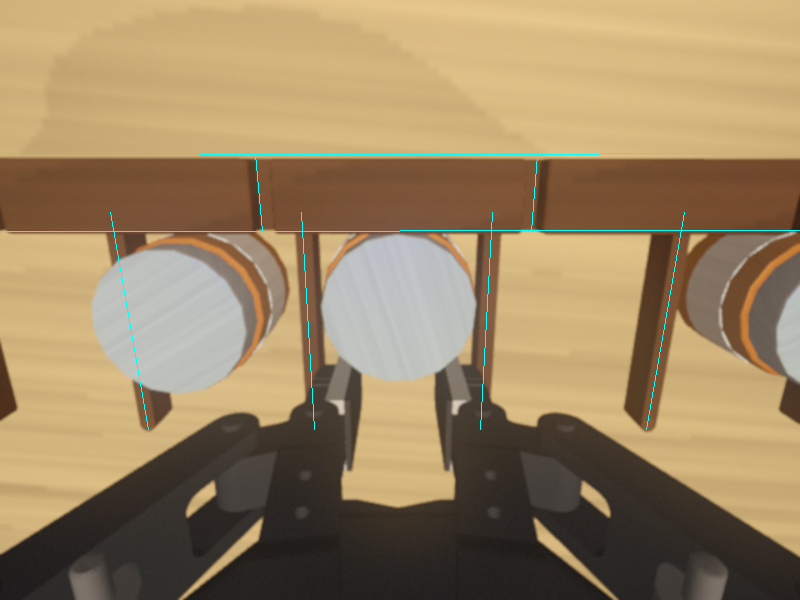

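View pics/s13.png

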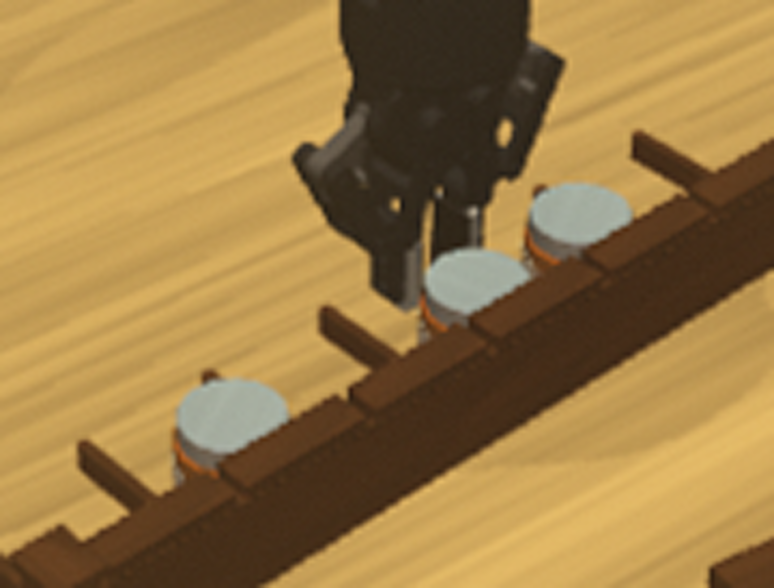

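The jar is against the rail: the lid edge at row 234 meets the rail line at 231, and the push stalled at 10 N. I back off along the push line, then rise.

drive_tool([
  [[0,0,0],[0,0.3,0],0.4],
  [[0,0,0],[0,1,0],0.4],
  [[0,0,0],[0,2.5,0],0.4],
  [[0,0,0],[0,4.5,0],0.4],
  [[0,0,0],[0,6.5,0],0.4],
])

```text
clock: 22.85
ee_pos: [0.4948, 0.064, -0.0013]
ee_rot: [-3.137, 0.001, -1.484]
force: [-0.1, 0.7, 0.0]
width: 0.0256
```

drive_tool([
  [[0,0,0],[0,1.5,-3],0.4],
  [[0,0,0],[0,3,-7],0.4],
  [[0,0,0],[0,4,-11],0.4],
  [[0,0,0],[0,4,-15],0.4],
  [[0,0,0],[0,4,-16],0.4],
])

```text
clock: 23.35
ee_pos: [0.4558, 0.0603, 0.1623]
ee_rot: [-3.13, 0.0, -1.485]
force: [-0.0, 1.0, 0.0]
width: 0.0259
```

```bash
python3 - <<'E'
from h import *
from bench import snapshot,manip
s,p=look("w14"); pickle.dump((s,p),open("w14.pkl","wb"))
p=snapshot("scene"); cv2.imwrite("pics/s14.png",cv2.resize(p["color"][170:390,190:520,::-1],None,fx=2.4,fy=2.4,interpolation=cv2.INTER_CUBIC))
E
```

```text
23.35 [0.45579982 0.06033838 0.16233255] [-3.13007563e+00  3.86863976e-04 -1.48451478e+00] 0.025877333058326592 [-0.01753778  1.00869158  0.0268267 ]
jar 0.96 [479.3 289.6  71.9  67. ] as z=.024 rack [-0.2299 -0.1189]
```

View pics/w14.png

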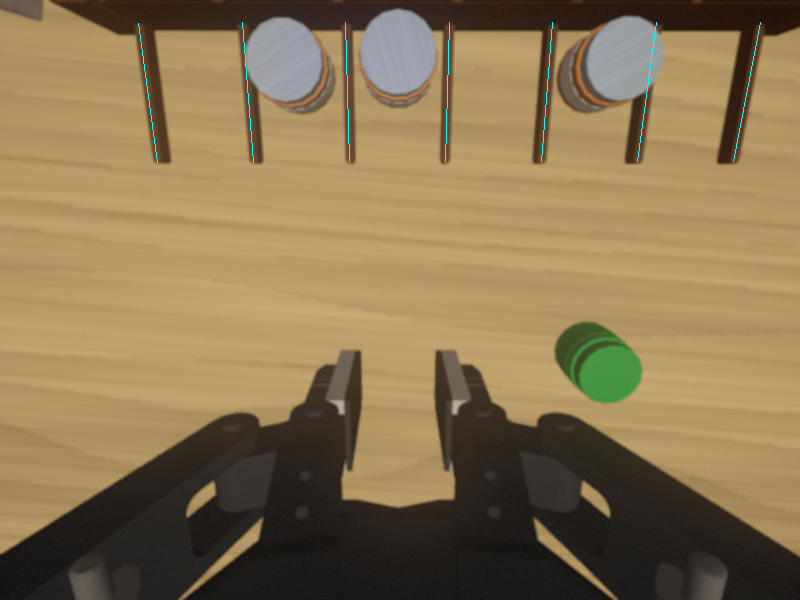

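View pics/s14.png

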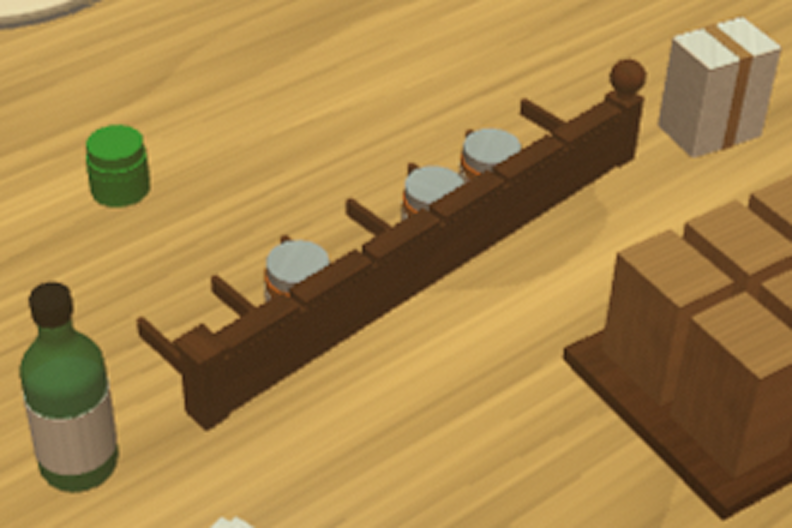

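```bash
python3 - <<'E'
from h import *
s,p=pickle.load(open("w14.pkl","rb"))
print(inv(back(p,(398/1.25,47/1.25),.048)),inv(back(p,(285/1.25,60/1.25),.048)))
# rail front face foot line (z=0) at row ~29
print(inv(back(p,(398/1.25,29/1.25),0)))
E
```

```text
[-0.02204534  0.03257691] [-0.02876675  0.09824478]
[0.0003034  0.03258267]
```

```bash
python3 -c "
from bench import manip
print(manip.hand_in()); s=manip.state(); print(s['clock'],s['force'])"
```

```text
the job is handed in; nothing more can be done
None
the job is handed in; nothing more can be done
```

I touched the rail behind gaps 1, 2 and 3 in order, counting from the ball end on the robot's left. Then I pushed the jar into the third gap, nested in the part-open fingers and never gripped, and handed the job in at about 23.5 s.

**Touches:** The contact forces were about 5 N, 20 N and 5 N. The touch on the second section was firmer than I intended. I only made contact about 27 mm lower than the stated tool point, so the fingertips are shorter than described.

**Jar:** The last push stalled against the rail at about 10 N. After backing off, the jar stands upright in gap 3 at about x = -22 mm, y = +33 mm in the rack frame. The target is x = -24 mm, so that agrees within the 2 mm camera calibration.

**Other things:** In the final scene picture the other two jars, the bottle, the carton and the green look-alike look where they were at the start. The gripper was clear, with no force beyond sensor noise. The jar-finding network missed the jar in its final place, so I took its position by hand from the picture.

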